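# Slide the lid of the cupping-bowl case open past its spring stop

### The job

Slide the glass lid of the bowl case fully open. Its spring stop lets it open only a little for airing: hold the red thumb bar down with a fingertip while you push the lid's yellow finger pull past the stop, then let the bar spring back up and push the lid on to its end. Only press and push: do not pinch the pull, and leave the loose bowls, spoon and jar where they stand.

Things in the scene. Friction and masses are not known exactly. Their poses are not given: they have to be found in the camera images.
- case: Low case for cupping bowls, pale wood with dark rails, 240 mm deep (its x) by 440 mm long (its y), fixed. Origin: centre of its underside; x points from its front to its back, y is the way the lid opens, z up. Work is at the front: front wall at x = -120 mm, its rail 95 mm high; in front of it stand only the thumb bar and the pull. Sliding lid: top 119 mm high, covers the -y half when shut.
- lid (a joint): How far the framed glass lid is open, m: 0 shut, 0.185 fully open at its end stop, along the case's +y. About 2 N of friction; stays where left; cannot be lifted. With the stop up, a block under the lid meets the stop's pin at 0.050 and the lid goes no farther; the block is past the pin from 0.074 on.
- push_face (a point): Centre of the right (-y) face of the lid's yellow finger pull, the face to push for opening, at case (-141, 3 + lid opening, 111) mm; moves with the lid. The pull is an upright plate 10 mm thick along y, standing out of the lid's front edge from case x -160 to -112 mm; lower edge 98 mm, upper edge 124 mm above the table.
- pull_right: Yellow rubber facing on the right (-y) side of the finger pull, 46 x 3 x 25 mm, the one to push for opening; moves with the lid (origin at the lid's, not on the plate: use push_face for its place).
- pull_left: Yellow rubber facing on the left (+y) side of the finger pull, the one pushed for shutting; moves with the lid (origin as of pull_right).
- stop (a joint): How far the spring stop is pressed down, m: 0 up, 0.010 fully down. It needs 3 N to begin and 7 N at the bottom and springs back up when let go. The pin is out of the lid's way when it is pressed more than 0.006.
- thumb_bar (a point): Centre of the top of the stop's red ribbed thumb bar at case (-141, 48, 94) mm when up: 34 mm wide (x), 88 mm long (y), moves straight down, one piece with the steel pin that rises through the front rail at case (-110, 70) mm. The pull passes 4 mm above the raised bar: a fingertip can stand on the bar behind the pull, hold it down and push the pull along with its side.
- bowl_white: Loose white cupping bowl, 90 mm wide, 62 mm high, in front of the case. Origin under its centre.
- bowl_black: Loose black cupping bowl, 90 mm wide, 62 mm high, in front of the case. Origin under its centre.
- spoon: Loose steel cupping spoon, 170 mm long, lying on the table in front of the case. Origin under its middle.
- jar: Loose amber sample jar with black cap, 68 mm wide, 95 mm high, to the left of the case. Origin under its centre.

How it is judged:
By the outcome, as a careful person would: the job done as asked, in the order asked, and still so for the second after the job is handed in, with the robot touching nothing.
It also fails if it takes over 42 s, if anything falls off the work surface, if the arm or the gripper's body presses on something with over 40 N, if the wrist force passes 120 N, or if a joint passes its speed limit or range.

### The arm

A 7-joint arm with a two-finger parallel gripper is mounted at the origin on the work surface. World frame = base frame: x ahead of the robot, y to its left, z up, the work surface at z = 0. Lengths are in m, angles in degrees, forces in N, time in s.
With the tool pointing down it reaches from about 0.425 to 1.025 m from the base axis. Payload 9.4 kg.
Tool frame: the origin (TCP) lies at the very end of the fingers, on their centre line; the grasp point (between the pads) lies 19 mm behind it; z points along the fingers, y is the line along which they close (so a half turn about z gives the same grasp; the last joint's range is limited). The gripper opens to 85 mm and grips with 20 to 120 N. Pads are 22 mm wide; open, the fingers measure 114 mm over their backs; the gripper's body (76 mm by 85 mm) begins 54 mm behind the grasp point. The pads swing forward as they close: fully open they stand 13 mm farther back than shut.
Start: joints at [66.881, 34.337, -0.143, 91.639, 0.103, 54.024, -4.572], TCP at [0.233, -0.687, 0.231] pointing down, gripper open.
Joint ranges: [-147.43, 147.43], [-19.82, 112.94], [-74.19, 73.91], [6.32, 146.72], [-59.91, 239.91], [6.04, 106.73], [-150.56, 150.56]. Speed limits (degrees/s): [127.2, 127.2, 172.46, 172.46, 180, 180, 180].

### API

Orientations are given as a 3x3 rotation matrix whose columns are the frame's x, y, z axes.
In Python, from rig import bot, kinematics, get_obs, capture, camera_params gives the robot as it stands. Calls block until the motion is done:
- bot.move_pose(position, orientation): joint-space move of the TCP to a pose.
- bot.movel(position, rate=0.15, rotation=None): straight line of the TCP; rotation=None keeps the orientation; rate is the mean speed in m/s.
- bot.move_j(angles): joint-space move.
- bot.command_gripper(opening, strength=None): opening from 0.0 (shut) to 1.0 (fully open); strength is the grip in N (None keeps the last); returns when the fingers have stopped.
- bot.wait(seconds).
- kinematics.ik(position, orientation): joint angles nearest the present ones, or None.
- get_obs(): the state.
- capture(name): name is "scene" or "top" or "wrist"; returns (picture, depth): 420x560x3 uint8, red, green, blue; 420x560 float32, m along the optical axis (not along the pixel's ray), 0 where there is no reading.
- camera_params(name): a dict with "K" (3x3 intrinsics, pixels), "k1" (the pictures are not rectified: a ray, as slopes to the right and down, at radius r is drawn at 1 + k1 r^2 times it, then the intrinsics apply), "xyz" and "rotation" of the camera in the world. Camera axes: x right, y down, z forward; pixel columns grow to the right and rows downward; lengths in m; the calibration is good to about 2 mm. A picture is of the moment at which its call begins: read the wrist's pose just before it. camera_params takes no time and is no camera call; for the wrist camera it gives the pose at the moment of the call.
A pose or a line that the arm cannot do raises bot.PlanningError and nothing moves.
- bot.finish_job(): hands the job in; it is judged then, once.
The state is a dict: "time_s": time; "q": joint angles; "dq": joint speeds; "joint_efforts": joint torques, N m; "position": TCP position; "tool_rot": TCP orientation; "contact_force": force on the tool from outside, world axes, zero at the start; "ft_torque": the same for the moment, N m; "opening": opening from 0.0 (shut) to 1.0 (fully open); "gripper_force": force on a finger pad.
Only numpy, scipy, OpenCV 4.12 (cv2) and the standard library are available. Lean on these libraries where they do the work, as an engineer would, in place of code of your own. Each camera call takes 0.05 s, during which the arm holds its last target. There are 200 camera calls.

## Working session

There is one attempt and no reset: what is moved stays moved. The work goes in short steps, each a Python script; the robot and the scene stay as the last script left them, time stands still between calls to the robot, and variables do not carry over. Pictures are saved under pics/ and viewed, at most 10 in all, crops included, and the job is handed in when it is done.

```bash
mkdir -p pics
cat > h.py <<'E'
import numpy as np, cv2
from rig import bot, kinematics, get_obs, capture, camera_params
def rays(name,uv,p=None):
    p=p or camera_params(name); K=np.array(p["K"]);k1=p["k1"]
    d=(np.atleast_2d(uv).astype(float)-K[:2,2])/[K[0,0],K[1,1]]
    s=d.copy()
    for _ in range(20): s=d/(1+k1*(s**2).sum(1,keepdims=True))
    return np.array(p["xyz"]), np.c_[s,np.ones(len(s))]@np.array(p["rotation"]).T
def onplane(name,uv,z,p=None):
    o,r=rays(name,uv,p); return o+r*((z-o[2])/r[:,2])[:,None]
E
python3 - <<'E'
from h import *
ims=[]
for n in("top","scene"):
    im,d=capture(n); np.savez(f"{n}.npz",im=im,d=d); cv2.imwrite(f"pics/{n}.png",im[:,:,::-1]); p=camera_params(n); print(n,p["xyz"],np.round(p["rotation"],2).tolist(),np.round(p["K"],0).tolist(),p["k1"])
print(get_obs()["tool_rot"],get_obs()["time_s"])
E
```

```text
top [ 0.34752448 -0.01805318  1.03900201] [[-0.01, -0.97, 0.22], [-1.0, 0.01, 0.0], [-0.0, -0.22, -0.97]] [[413.0, 0.0, 276.0], [0.0, 413.0, 210.0], [0.0, 0.0, 1.0]] -0.007770444378001931
scene [ 1.23882901 -0.0748342   0.78262284] [[0.09, 0.71, -0.7], [1.0, -0.06, 0.07], [0.0, -0.7, -0.71]] [[388.0, 0.0, 284.0], [0.0, 388.0, 206.0], [0.0, 0.0, 1.0]] -0.10760920014855274
[[ 9.47041768e-01  3.21109851e-01 -5.94148192e-04]
 [ 3.21110368e-01 -9.47040882e-01  1.30320951e-03]
 [-1.44209214e-04 -1.42498099e-03 -9.99998974e-01]] 0.1
```

View pics/top.png

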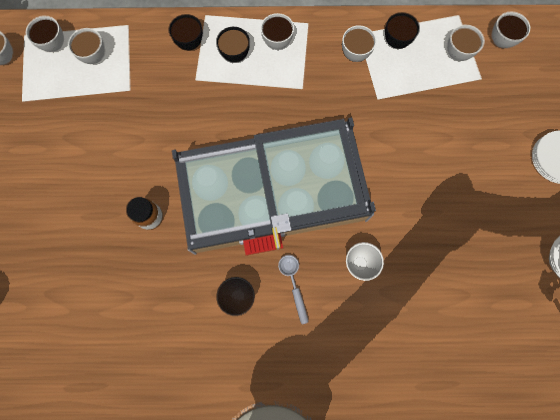

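View pics/scene.png

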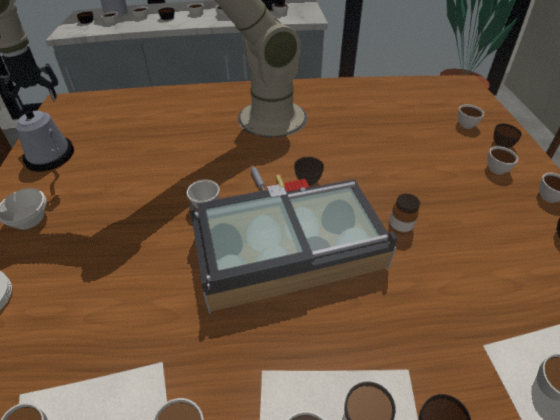

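The top view shows the case with its front towards the robot. The red bar is at about (262,245), the yellow pull at (277,238), and the lid is near shut. Next I measure with colour masks.

```bash
cat > m.py <<'E'
from h import *
def mask(im,c):
    h=cv2.cvtColor(im,cv2.COLOR_RGB2HSV); H,S,V=cv2.split(h)
    m={"red":((H<6)|(H>174))&(S>170)&(V>90),"yel":(H>20)&(H<34)&(S>110)&(V>140)}[c].astype(np.uint8)
    n,l,st,_=cv2.connectedComponentsWithStats(m)
    i=1+st[1:,4].argmax(); return l==i, st[i]
def measure(name,im,p=None):
    out={}
    for c,z in(("red",.094),("yel",.124)):
        m,st=mask(im,c); v,u=np.nonzero(m)
        P=onplane(name,np.c_[u,v],z,p)[:,:2]
        (cx,cy),wh,a=cv2.minAreaRect(P.astype(np.float32)*1000)
        B=cv2.boxPoints(((cx,cy),wh,a)); e=B[1]-B[0]; f=B[2]-B[1]; L=e if np.hypot(*e)>np.hypot(*f) else f
        print(name,c,st,"centre",np.round([cx,cy],1),"size",np.round(wh,1),"long dir",round(np.degrees(np.arctan2(L[1],L[0]))%180,1))
E
python3 - <<'E'
from m import *
for n in("top","scene"):
    z=np.load(n+".npz"); measure(n,z["im"])
# rail: depth points
z=np.load("top.npz"); d=z["d"]; v,u=np.mgrid[0:420,0:560]; uv=np.c_[u.ravel(),v.ravel()]
o,r=rays("top",uv); P=o+r*d.reshape(-1,1)
V=z["im"].reshape(-1,3).max(1).reshape(420,560)
sel=(P[:,2]>.085)&(P[:,2]<.135)&(d.ravel()>0)&(uv[:,0]>165)&(uv[:,0]<385)&(uv[:,1]>105)&(uv[:,1]<262)
sel&=~mask(z["im"],"red")[0].ravel()&~mask(z["im"],"yel")[0].ravel()
m=sel.reshape(420,560).astype(np.uint8); n,l,st,_=cv2.connectedComponentsWithStats(m); i=1+st[1:,4].argmax()
Q=P[(l==i).ravel()]
(c,wh,a)=cv2.minAreaRect((Q[:,:2]*1000).astype(np.float32)); print("case",np.round(c,1),np.round(wh,1),round(a,2))
zs=Q[:,2]; print(np.histogram(zs,bins=np.arange(.085,.14,.005)))
cv2.imwrite("pics/zoom.png",cv2.resize(z["im"][195:275,170:390,::-1],None,fx=3.6,fy=3.6,interpolation=cv2.INTER_CUBIC))
E
```

```text
top red [244 235  32  20 450] centre [482.8  24.4] size [34.7 69.8] long dir 101.0
top yel [272 228   5  21  25] centre [493.4 -11.4] size [46.2  2.2] long dir 10.9
scene red [285 179  24  12 174] centre [482.3  29.9] size [32.5 59.6] long dir 102.6
scene yel [279 175   2   4   4] centre [481.2 -13.8] size [12.1  1.2] long dir 13.2
case [611.7  -9. ] [280.3 442. ] 10.25
(array([  99, 4799, 3324,  296,  446, 2293, 5978, 1120,   32,    0,    0]), array([0.085, 0.09 , 0.095, 0.1  , 0.105, 0.11 , 0.115, 0.12 , 0.125,
       0.13 , 0.135, 0.14 ]))
```

View pics/zoom.png

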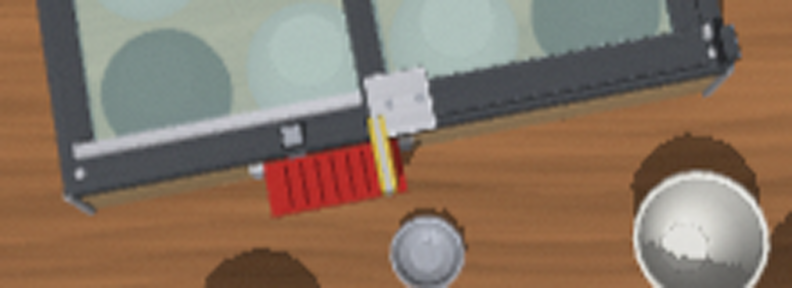

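Mask and depth agree: case origin is about (631.6, -5.6) mm with yaw about 10.5°, and the lid is open about 10–15 mm. I check reach and then go in behind the pull.

```bash
cat > c.py <<'E'
from m import *
a=np.radians(10.5); X=np.array([np.cos(a),np.sin(a),0]); Y=np.array([-np.sin(a),np.cos(a),0]); O=np.array([.6316,-.0056,0])
def W(x,y,z): return O+X*x/1e3+Y*y/1e3+[0,0,z/1e3]
def C(p): d=np.array(p)-O; return np.round(np.array([d@X,d@Y,d[2]])*1e3,1)
def R(s): x=s*Y; z=np.array([0,0,-1.]); return np.c_[x,np.cross(z,x),z]
def F(): f=np.array(get_obs()["contact_force"]); return np.round([f@X,f@Y,f[2]],2)
def st(t=""): o=get_obs(); print(t,round(o["time_s"],2),C(o["position"]),F())
E
python3 - <<'E'
from c import *
for s in(1,-1):
    for y in(-28,34,177):
        q=kinematics.ik(W(-143,y,88),R(s)); print(s,y,None if q is None else np.round(q,0))
s=min((1,-1),key=lambda s:np.abs(np.array(kinematics.ik(W(-143,-28,180),R(s)))-get_obs()["q"]).max())
open("s.txt","w").write(str(s)); print(s)
bot.command_gripper(0.0)
bot.move_pose(W(-143,-28,190),R(s)); st()
bot.movel(W(-143,-28,106),rate=.1); st()
im,_=capture("top"); cv2.imwrite("pics/b.png",cv2.resize(im[165:285,170:390,::-1],None,fx=3.5,fy=3.5)); measure("top",im)
im,_=capture("wrist"); cv2.imwrite("pics/w.png",im[:,:,::-1])
E
```

```text
1 -28 [ 13.  33. -18. 127.  25.  23. -15.]
1 34 [  4.  32. -16. 129.  24.  21. -21.]
1 177 [-10.  33. -20. 129.  29.  22. -43.]
-1 -28 [ -14.   34.   21.  129.  -32.   22. -136.]
-1 34 [ -21.   33.   20.  131.  -33.   21. -142.]
-1 177 [ 17.  46. -63. 128.  61.  47. 102.]
1
 3.29 [-143.  -29.  190.] [0.33 0.49 0.64]
 4.28 [-142.7  -28.   106.4] [-0.43  0.53 -0.15]
top red [244 235  32  20 446] centre [482.8  24.3] size [34.3 69.8] long dir 100.6
top yel [272 228   5  21  24] centre [493.4 -11.4] size [46.2  2.5] long dir 11.7
```

View pics/w.png

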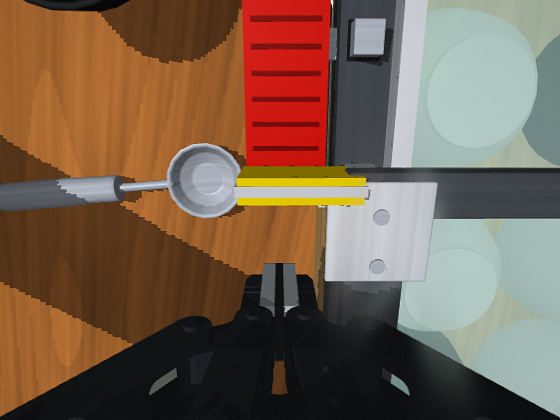

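The wrist view shows the shut fingertips at (280,265), behind the pull's right face (row ~205) and lined up with the red bar (columns 245–330). I push to contact.

Run:
```python
from c import *
p=camera_params("wrist"); im,_=capture("wrist")
print("face near edge", C(onplane("wrist",[[290,206]],.124,p)[0]), "bar edges",C(onplane("wrist",[[245,80]],.094,p)[0]),C(onplane("wrist",[[330,80]],.094,p)[0]))
for y in range(-16,36,4):
    bot.movel(W(-143,y,106),rate=.04); st(y)
    if F()[1]<-8: break
```

```text
face near edge [-138.2   10.3  124. ] bar edges [-155.9   55.    94. ] [-121.4   55.    94. ]
-16 4.88 [-142.9  -15.6  106.1] [ 0.11 -0.13 -0.21]
-12 5.13 [-143.   -11.8  106. ] [ 0.43 -0.92 -0.66]
-8 5.38 [-142.9   -7.7  106. ] [-0.92 -0.99  0.61]
-4 5.63 [-143.    -3.7  106. ] [ 0.67  0.94 -0.2 ]
0 5.88 [-143.     0.3  106. ] [-0.43 -0.46  0.21]
4 6.13 [-143.     4.3  106. ] [0.6  0.   0.66]
8 6.38 [-143.     8.4  106. ] [-0.71  0.17 -0.23]
12 6.63 [-143.    12.4  106. ] [ 0.43 -0.06  0.4 ]
16 6.88 [-143.    16.4  106. ] [-0.09 -0.3  -0.83]
20 7.13 [-143.    20.5  106. ] [-0.49 -0.15  0.27]
24 7.38 [-143.    24.4  106. ] [0.21 0.11 0.48]
28 7.63 [-143.    28.4  106. ] [ 0.15  0.21 -1.39]
32 7.88 [-143.    32.4  106. ] [-0.04 -0.38 -0.58]
```

Run:
```python
from c import *
p=camera_params("wrist"); im,_=capture("wrist"); cv2.imwrite("pics/w2.png",im[:,:,::-1]); np.save("w2.npy",im)
for v in (200,210,220,230,240,250): print(v,C(onplane("wrist",[[290,v]],.124,p)[0])[1])
```

```text
200 73.2
210 69.5
220 65.7
230 61.8
240 57.8
250 53.8
```

View pics/w2.png

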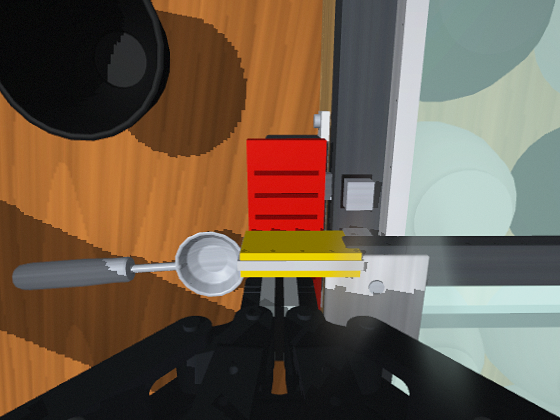

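The pull's right edge is now at row ~277 (case y ≈ 43), so the lid is open about 40 mm and the finger is against it, over the bar. I press the bar.

Run:
```python
from c import *
def fz():
    f=[]
    for _ in range(5): bot.wait(.02); f.append(F())
    return np.mean(f,0).round(2)
bot.movel(W(-142,30.5,97),rate=.06)
for z in (92,90,88,87,86,85.3,84.6):
    bot.movel(W(-142,30.5,z),rate=.03); f=fz(); st(f"{z} {f}")
    if f[2]>6.6: break
```

```text
92 [-0.38 -0.19  3.29] 8.63 [-141.8   30.5   92.1] [-0.56 -0.37  3.28]
90 [ 0.28 -0.27  4.22] 8.97 [-141.9   30.5   90.1] [ 0.98 -0.78  4.83]
88 [ 0.42 -0.94  4.56] 9.3 [-141.9   30.5   88.1] [ 0.22 -1.58  4.08]
87 [ 0.74 -0.95  5.28] 9.63 [-141.9   30.5   87.1] [ 0.53 -0.81  5.46]
86 [ 0.33 -1.    5.44] 9.97 [-141.9   30.5   86.1] [ 0.51 -1.13  5.69]
85.3 [ 0.34 -0.79  5.8 ] 10.3 [-141.8   30.5   85.5] [ 0.14 -0.6   6.21]
84.6 [ 0.21 -0.61  6.4 ] 10.63 [-141.9   30.5   84.8] [ 0.47 -0.81  6.34]
```

Run:
```python
from c import *
for y in (38,46,54,62,70,75):
    bot.movel(W(-142,y,84.6),rate=.05); st(y)
    if F()[1]<-15: print("blocked"); break
else:
    bot.movel(W(-142,74,88),rate=.04)   # ease off the face a little, release bar
    bot.movel(W(-142,74,104),rate=.06); st("up")
p=camera_params("wrist"); im,_=capture("wrist"); cv2.imwrite("pics/w3.png",im[:,:,::-1])
for v in (270,275,280,285): print(v,C(onplane("wrist",[[290,v]],.124,p)[0])[1])
```

```text
38 10.93 [-142.    37.7   84.8] [-0.22 -1.83  6.27]
46 11.24 [-142.1   45.6   84.8] [-0.66 -2.09  6.86]
54 11.55 [-142.1   53.6   84.8] [ 0.11 -2.04  6.37]
62 11.86 [-142.2   61.6   84.8] [ 1.16 -2.07  6.82]
70 12.17 [-142.2   69.6   84.8] [-0.11 -2.15  7.41]
75 12.42 [-142.2   74.4   84.8] [ 0.95 -3.02  5.84]
up 13.08 [-142.1   73.8  104.3] [-0.04 -0.02 -0.64]
270 87.8
275 85.7
280 83.6
285 81.4
```

View pics/w3.png

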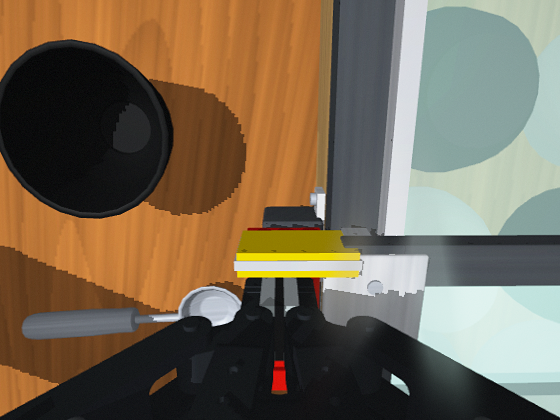

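The pull's right edge is at row 277 (y ≈ 85), so the lid is open about 82 mm, past the stop, and the bar is released. I push on to the end.

Run:
```python
from c import *
bot.movel(W(-142,125,106),rate=.08); st()
bot.movel(W(-142,168,106),rate=.08); st()
for y in range(170,188,2):
    bot.movel(W(-142,y,106),rate=.04); bot.wait(.1); st(y)
    if F()[1]<-7: break
p=camera_params("wrist"); im,_=capture("wrist"); cv2.imwrite("pics/w4.png",im[:,:,::-1])
for v in (270,275,280,285): print(v,C(onplane("wrist",[[290,v]],.124,p)[0])[1])
```

```text
13.93 [-141.9  125.   106. ] [ 0.34 -0.38 -0.39]
 14.62 [-141.9  167.9  106. ] [-0.16 -0.05 -0.48]
170 14.97 [-141.9  169.8  106. ] [-0.07  0.11  0.83]
172 15.32 [-142.  172.  106.] [ 0.27 -0.07  0.19]
174 15.67 [-142.   174.2  106. ] [-1.05 -0.14  0.39]
176 16.02 [-142.   176.2  106. ] [ 0.79 -0.55  0.05]
178 16.37 [-142.   177.8  106. ] [ 0.12 -1.53 -0.2 ]
180 16.72 [-142.1  177.9  106. ] [ 0.9  -9.22  1.69]
270 191.0
275 188.9
280 186.8
285 184.6
```

Force rose to 9 N at finger y ≈ 178, which is the expected end stop. I back off, retreat and check.

Run:
```python
from c import *
bot.movel(W(-142,160,106),rate=.08)
bot.movel(W(-142,150,230),rate=.15)
bot.move_j([66.881,34.337,-.143,91.639,.103,54.024,-4.572]); st()
im,_=capture("top"); measure("top",im); cv2.imwrite("pics/end.png",im[:,:,::-1])
```

```text
21.08 [-514.7 -596.6  231.3] [-0.01 -0.26 -0.63]
top red [244 234  39  21 560] centre [484.6  15.4] size [34.7 87.7] long dir 100.3
top yel [195 243   4  20  26] centre [461.5 163.1] size [43.2  3.1] long dir 10.2
```

View pics/end.png

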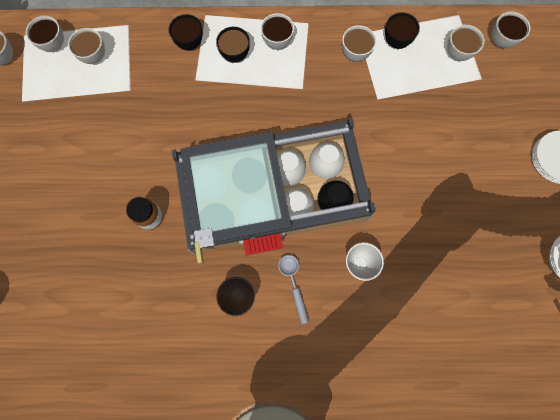

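The lid is at its end (pull at (199,252)), the red bar is up with its full 88 mm visible at (263,245), and the bowls, spoon and jar have not moved.

```bash
python3 -c "
from rig import bot
print(bot.finish_job())"
```

```text
the job is handed in; nothing more can be done
None
```

The lid is fully open against its end stop, the thumb bar has sprung back up, nothing loose was moved, and the job was handed in at about 21 s; the verdict was not shown.

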